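Clamp a dental flask in the ratchet press

TASK

Set the brass flask upright and square on the yellow-marked seat of the blue bench press and let go of it, then swing the red ratchet lever back and forth until the flask is firmly clamped against the back stop: the dark sleeve must have swallowed the white ring of the spring plunger and end within the green ring, never reaching the red. Do not push on the pad yourself, leave the jar, bowl and plaster cast where they are, and let go of everything at the end.

Things in the scene. Friction and masses are not known exactly. Their poses are not given: they have to be found in the camera images.
- flask_mid (a point): Centre (half-way up) of the loose flask: a closed two-part brass block 64 mm long (x axis) by 56 mm wide (y axis) by 44 mm high, 0.4 to 0.6 kg, standing on the bench. Grasp it across its 56 mm width; either end may face the pad. On the bed the pad slides it along to the grey back stop, which is clamped at a new, unreported place each time, 6 to 18 mm beyond a flask centred on the seat.
- seat (a point): Centre of the seat on the flat bed of the blue press, at the bed's surface, 12 mm above the bench. x axis: clamping direction, from pad to back stop; z up. The flask's length goes along x between two yellow lines 62 mm apart; its centre is then 22 mm above this point. At the start the pad's face is 10 mm short of a flask centred here. Bed 110 mm wide, clear beside the seat.
- pivot (a point): Point on the vertical axis of lever and wheel, 112 mm above the bench, over the blue housing; same axes as the seat; 151 mm from it along its -x. The steel ratchet wheel under the lever has 24 saw teeth (0.262 rad a notch) and drives sleeve and pad forward 18 mm per rad, 4.7 mm a notch. A catch holds the last whole notch reached; a part of a notch is lost on the way back. There is no release.
- knob (a point): Point on the lever's upright black grip, a vertical cylinder 18 mm in diameter standing 38 mm above the top of the red lever arm: 20 mm above the arm's top, 18 mm below the grip's top, 120 mm from the pivot axis, 116 mm above the bench. Pinch or loosely cage it from above, fingers any way round (a firm pinch adds side forces to what is felt). Swinging back slips over the teeth with under 1 N; a free working stroke takes about 1 N.
- lever (a joint): Lever angle, rad. 0: along the seat's +y; grows counter-clockwise from above, the working direction (grip moves towards the seat's -x). Stops at -0.42 and +0.42; a full swing makes 3 notches. When the flask meets the back stop the push at the grip jumps by about 3.6 N, then grows 1.1 N a notch: it is 0.15 x the force at the pad above that of a free stroke.
- pad: Aluminium pad 44 wide, 36 high, 10 mm thick, on a spring plunger (preload 24 N, 1.6 N/mm) in the dark sleeve of the press. x axis: clamping direction; origin on the plunger axis 44 mm behind the pad's face. Rings from the sleeve outwards: white 6 mm, green 15 mm, red. The sleeve swallows white up to 34 N, then green from 34 to 58 N (5 to 8.7 N at the grip above a free stroke), then red: overload.
- flask: The same flask; origin at the centre of its underside.
- jar: Bystander: amber jar with black cap, 56 mm in diameter, 65 mm high; origin under its centre.
- bowl: Bystander: green mixing bowl, 90 mm in diameter, 50 mm high; origin under its centre.
- cast: Bystander: white plaster tooth cast, 50 x 60 mm, 30 mm high; origin under its centre.

How it is judged:
On the way, in this order (a step that is already met when the one before it is completed fails the run):
1. the flask stands released on the press's seat, not yet clamped (x of flask_mid in the frame of seat between -0.012 and 0.02 m and y of flask_mid in the frame of seat between -0.009 and 0.009 m and z of flask_mid in the frame of seat between 0.019 and 0.025 m and angle between the x axis of flask_mid and the x axis of seat, either way round below 0.15 rad and angle between flask_mid's own z axis and vertical below 0.06 rad and contact force between each of the arm, the fingers and flask below 0.3 N), for 0.2 s.
2. the flask is clamped with 32 N or more (contact force between pad and flask above 32 N), for 0.2 s.
At the end, for the whole second after the job is handed in: The flask stands upright (within 3 deg) on the bed, within 9 mm of the seat's middle line and square within 0.1 rad, against the back stop, at rest, and the pad presses on it with 31 to 60 N (sleeve mouth within the green ring) (contact force between pad and flask between 31 and 60 N and y of flask_mid in the frame of seat between -0.009 and 0.009 m and x of flask_mid in the frame of seat between -0.002 and 0.026 m and z of flask_mid in the frame of seat between 0.019 and 0.025 m and angle between the x axis of flask_mid and the x axis of seat, either way round below 0.1 rad and angle between flask_mid's own z axis and vertical below 0.06 rad and linear speed of flask below 0.01 m/s); the robot touches nothing.
It fails at once if the clamp was overloaded: more than 72 N on the flask (contact force between pad and flask above 72 N).
It fails at once if the pad was pushed by the robot (contact force between any of the fingers, the arm and pad above 3 N).
It fails at once if a bystander was moved by more than 15 mm (distance of any of jar, bowl, cast from where it was at the start of the episode above 0.015 m).
It also fails if it takes over 72 s, if anything falls off the work surface, if the arm or the gripper's body presses on something with over 40 N, if the wrist force passes 120 N, or if a joint passes its speed limit or range.

ROBOT

A 6-joint arm with a two-finger parallel gripper is mounted at the origin on the work surface. World frame = base frame: x ahead of the robot, y to its left, z up, the work surface at z = 0. Lengths are in m, angles in rad, forces in N, time in s.
With the tool pointing down it reaches from about 0.35 to 0.85 m from the base axis. Payload 8.1 kg.
Tool frame: the origin (TCP) lies at the very end of the fingers, on their centre line; the grasp point (between the pads) lies 19 mm behind it (robot.pinch_z is the distance from the TCP to the grasp point, in m); y points along the fingers, x is the direction in which the jaws open and shut, and the axes are right-handed (so a half turn about y gives the same grasp; the last joint's range is limited). The gripper opens to 93 mm and grips with 3 to 60 N. Pads are 15 mm wide; open, the fingers measure 128 mm over their backs; the gripper's body (75 mm by 188 mm) begins 65 mm behind the grasp point.
Start: joints at [-1.421, 0.13, 1.488, -0, 1.523, -0.085], TCP at [0.14, -0.584, 0.219] pointing down, gripper open.
Joint ranges: [-2.96, 2.96], [-0.89, 2.26], [0.02, 2.5], [-1.34, 4.48], [0, 2.73], [-2.66, 2.66]. Speed limits (rad/s): [2.39, 2.39, 2.79, 3.14, 3.14, 3.14].

INTERFACE

Orientations are given as a rotation vector (axis times angle).
In Python, from plant import robot gives the robot as it stands.
- The arm moves only by the shell command python3 -m inch 'ROWS' [FORCE]. ROWS is JSON, a list of rows, each a list of 5 numbers: the closure, from -1 (fully open) to 1 (shut), then the shift along the world's x, y, z in m, then the turn about the world's z in rad. A call has 1 to 8 rows; each row is the pose to reach, as a shift and turn from the pose measured when the call began; what a row does not reach only later rows make up. A row lasts 1/8 s, in which the tool goes at most 62.5 mm and 10.7 degrees, less where a joint would pass 70% of its speed; a pose out of reach is approached as far as the arm can. A call with a gripper value outside its range is refused whole. The fingers move at their own pace and stop on an object; FORCE is the grip in N (left out, the last holds). Time passes only in rows, so rows that repeat a pose let the fingers close. It gives the time, the measured TCP pose, the force and the opening at its end, in the units of the state.
- robot.read_state(): the state, without advancing time (a new reading comes with each control period).
- robot.read_camera(name): name is "scene" or "top"; returns a dict with "color" (400x640x3 uint8, red, green, blue), "mtx" (3x3 intrinsics, pixels), "R" (3x3) and "t" (3): a world point X has camera coordinates R X + t. Camera axes: x right, y down, z forward; pixel columns grow to the right and rows downward; lengths in m; the calibration is good to about 2 mm. A picture is of the moment at which its call begins. There is no depth.
- robot.close_job(): hands the job in, once; it reports no verdict.
The state is a dict: "t": time; "q": joint angles; "dq": joint speeds; "joint_torque": joint torques, N m; "tool_pos": TCP position; "orientation": TCP orientation; "force": force on the tool from outside, world axes, zero at the start; "wrist_torque": the same for the moment, N m; "opening": finger opening in m.
Only numpy, scipy, OpenCV 4.12 (cv2) and the standard library are available. Lean on these libraries where they do the work, as an engineer would, in place of code of your own. Each camera call takes 0.05 s, during which the arm holds its last target. There are 200 camera calls.

## Working session

There is one attempt and no reset: what is moved stays moved. The work goes in short steps, Python scripts to look and compute and a shell command to move; the robot and the scene stay as the last step left them, time stands still between calls to the robot, and variables do not carry over. Pictures are saved under pics/ and viewed, about 8 in all and at most 12, crops included, and the job is handed in when it is done.

```bash
ls; mkdir -p pics; python3 - <<'E'
from plant import robot
import cv2,pickle
s=robot.read_state();print(s)
for n in("scene","top"):
    c=robot.read_camera(n);pickle.dump(c,open(f'{n}0.pkl','wb'));cv2.imwrite(f'pics/{n}0.png',c['color'][...,::-1]);print(n,c['mtx'],c['R'],c['t'])
E
```

```text
pics
{'t': 0.0, 'q': array([-1.42139810e+00,  1.31191091e-01,  1.48926193e+00,  1.26663190e-05,
        1.52300313e+00, -8.54048294e-02]), 'dq': array([ 0.00259214, -0.00108787,  0.00121066, -0.0002769 , -0.00115358,
        0.00079621]), 'joint_torque': array([-2.91551056e-03, -5.59858632e+01, -4.91755199e+01,  7.62489508e-02,
        3.51047341e-02, -1.87547307e-04]), 'tool_pos': array([ 0.13952955, -0.58296648,  0.21757911]), 'orientation': array([-1.3098352 ,  1.03543213, -1.03317702]), 'force': array([-0.32851639, -0.11760881, -0.59599054]), 'wrist_torque': array([ 0.00972983,  0.01769438, -0.00638561]), 'opening': 0.09302923029340444}
scene [[495.64697819   0.         320.09534908]
 [  0.         495.64697819 201.22704555]
 [  0.           0.           1.        ]] [[ 0.49366757  0.86964814 -0.00210646]
 [ 0.49687824 -0.28404592 -0.82001825]
 [-0.71372568  0.40376977 -0.5723335 ]] [-0.24364732 -0.1846484   1.58769809]
top [[472.78880936   0.         319.46667672]
 [  0.         472.78880936 203.86100856]
 [  0.           0.           1.        ]] [[-0.02405253 -0.99940106 -0.02487947]
 [-0.98396868  0.0280655  -0.17611916]
 [ 0.17671193  0.0202445  -0.9840544 ]] [0.00293883 0.58044348 1.39009793]
```

View pics/top0.png

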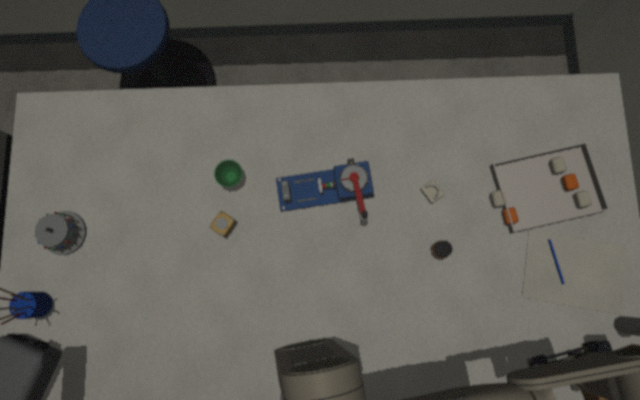

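View pics/scene0.png

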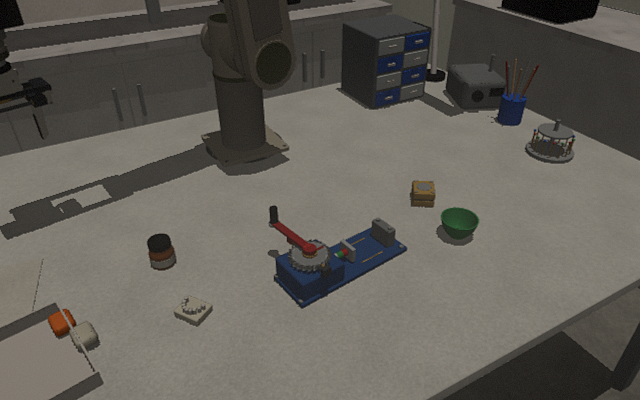

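The top view shows the flask at (222,224), the press at (278–373, 162–210) with its pivot at (354,177), and the grip at (363,217). The bowl is at (229,174), the cast at (431,191) and the jar at (441,249). I'll enlarge both views for precise corners.

```bash
python3 - <<'E'
import cv2,numpy as np
a=cv2.imread('pics/top0.png')[155:250,200:380];b=cv2.imread('pics/scene0.png')[170:310,260:480]
f=lambda i,k:cv2.convertScaleAbs(cv2.resize(i,None,fx=k,fy=k,interpolation=cv2.INTER_CUBIC),alpha=1.7)
cv2.imwrite('pics/topc.png',f(a,4.4));cv2.imwrite('pics/scenec.png',f(b,3.6))
E
```

```text
(no output)
```

View pics/topc.png

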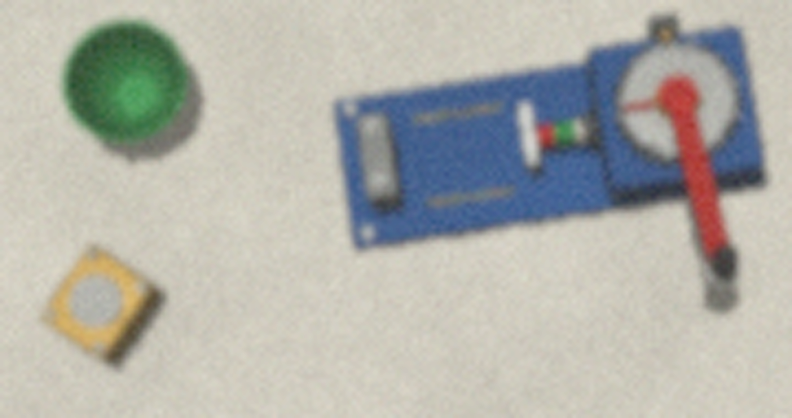

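View pics/scenec.png

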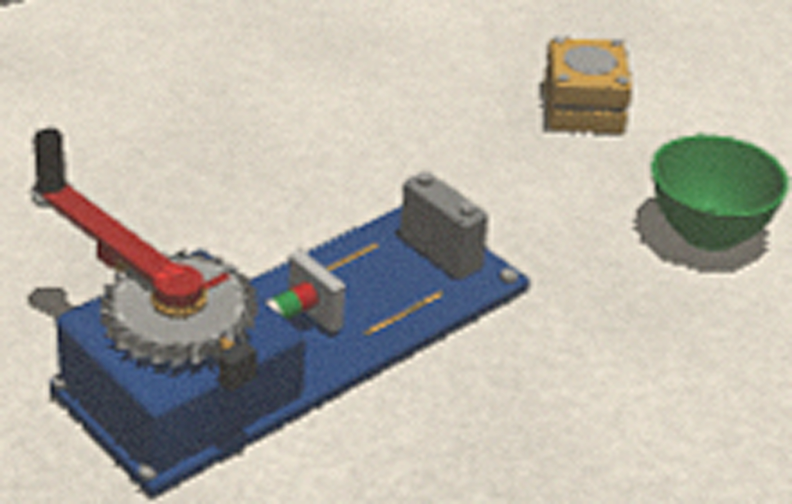

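The crops show these features.
- **Top crop:** yellow lines run (413,120)-(503,107) and (430,204)-(515,192). The hub is at (678,96), the grip top at (724,258), and the flask disc at (97,300).
- **Scene crop:** the near yellow line runs (367,332)-(441,293). The hub is at (180,282), the grip top at (48,133), and the flask disc at (592,59).

Next I'll fit the flask silhouette in both views and compute the press frame.

```bash
cat >h.py <<'E'
import numpy as np,cv2,pickle
T=lambda p:(200+(p[0]+.5)/4.4-.5,155+(p[1]+.5)/4.4-.5)
S=lambda p:(260+(p[0]+.5)/3.6-.5,170+(p[1]+.5)/3.6-.5)
def ray(c,uv,z):
    C=-c['R'].T@c['t'];d=c['R'].T@np.linalg.solve(c['mtx'],[*uv,1]);return C+d*(z-C[2])/d[2]
def proj(c,X):
    p=(c['R']@np.atleast_2d(X).T).T+c['t'];p=p@c['mtx'].T;return p[:,:2]/p[:,2:]
E
python3 - <<'E'
from h import *
from scipy.optimize import minimize
t=pickle.load(open('top0.pkl','rb'));s=pickle.load(open('scene0.pkl','rb'))
np.set_printoptions(precision=4,suppress=True)
L=np.array([ray(t,T(p),.012) for p in[(413,120),(503,107),(430,204),(515,192)]]);print('lines',L[:,:2].tolist(),L.mean(0))
print('scene near line',[ray(s,S(p),.012) for p in[(367,332),(441,293),(378,245)]])
print('bedcorners',[ray(t,T(p),.012) for p in[(337,100),(358,248)]],ray(s,S((528,282)),.012))
for z in(.112,.12,.1):print('hub',z,ray(t,T((678,96)),z),ray(s,S((180,280)),z))
for z in(.134,):print('grip',ray(t,T((724,256)),z),ray(s,S((48,133)),z))
for z in(.044,):print('disc',ray(t,T((97,300)),z),ray(s,S((592,59)),z))
M=[]
for c,b in((t,(200,200,245,250)),(s,(400,170,445,215))):
    h=cv2.cvtColor(c['color'],cv2.COLOR_RGB2HSV);m=np.zeros(h.shape[:2],np.uint8);x0,y0,x1,y1=b
    k=((h[...,1]>90)&(h[...,0]>8)&(h[...,0]<32)).astype(np.uint8);m[y0:y1,x0:x1]=k[y0:y1,x0:x1]
    cs=cv2.findContours(m,0,1)[0];a=max(cs,key=cv2.contourArea);m[:]=0;cv2.drawContours(m,[a],-1,1,-1);M.append((c,cv2.resize(m[y0:y1,x0:x1].astype(np.float32),None,fx=8,fy=8,interpolation=1),b));print(m.sum(),cv2.minAreaRect(a))
def box(p):
    x,y,a=p;R=np.array([[np.cos(a),-np.sin(a)],[np.sin(a),np.cos(a)]])
    return np.array([[*(R@[i*.032,j*.028]+[x,y]),k] for i in(-1,1)for j in(-1,1)for k in(0,.044)])
def cost(p,top=True):
    e=[]
    for i,(c,m,b) in enumerate(M):
        q=(proj(c,box(p))-[b[0],b[1]]+.5)*8-.5
        h=cv2.convexHull(np.round(q*16).astype(np.int32));r=np.zeros(m.shape,np.float32)
        cv2.fillConvexPoly(r,h,1,shift=4);r=cv2.GaussianBlur(r,(0,0),4);e.append(abs(r-m).sum()/64)
    return e
d=ray(s,S((592,59)),.044)
for a0 in np.arange(0,180,22.5):
    r=minimize(lambda p:sum(cost(p)),[d[0],d[1],np.radians(a0)],method='Nelder-Mead',options=dict(initial_simplex=np.array([[d[0],d[1],np.radians(a0)]]*4)+np.array([[0,0,0],[.008,0,0],[0,.008,0],[0,0,.3]])))
    print(a0,r.x,np.degrees(r.x[2]),r.fun,cost(r.x))
E
```

```text
lines [[0.6604055898077494, 0.06905434858597102], [0.6680582641167159, 0.0040926450674063156], [0.5986073468082218, 0.05778375396005464], [0.605577717427696, -0.003107386622671529]] [0.6332 0.032  0.012 ]
scene near line [array([0.6682, 0.0074, 0.012 ]), array([0.6607, 0.0688, 0.012 ]), array([0.6005, 0.0609, 0.012 ])]
bedcorners [array([0.6768, 0.1237, 0.012 ]), array([0.5682, 0.1096, 0.012 ])] [0.6795 0.1236 0.012 ]
hub 0.112 [ 0.6486 -0.1163  0.112 ] [ 0.6715 -0.1249  0.112 ]
hub 0.12 [ 0.6467 -0.1159  0.12  ] [ 0.6799 -0.1293  0.12  ]
hub 0.1 [ 0.6515 -0.117   0.1   ] [ 0.659  -0.1182  0.1   ]
grip [ 0.536 -0.141  0.134] [ 0.5356 -0.1407  0.134 ]
disc [0.5314 0.2885 0.044 ] [0.5312 0.2927 0.044 ]
327 ((222.34613037109375, 223.73074340820312), (18.582456588745117, 19.691856384277344), 33.6900634765625)
499 ((423.0, 193.5), (25.0, 22.0), 90.0)
0.0 [0.5306 0.2912 0.8332] 47.74060836992418 291.80035400390625 [np.float32(140.55411), np.float32(151.24623)]
22.5 [0.5305 0.2903 0.8372] 47.96941022525173 290.60162353515625 [np.float32(139.60739), np.float32(150.99423)]
45.0 [0.5309 0.2909 0.8273] 47.40032707794441 290.72357177734375 [np.float32(139.5434), np.float32(151.18019)]
67.5 [0.5313 0.2914 0.8389] 48.06569411298491 291.18121337890625 [np.float32(140.1121), np.float32(151.06909)]
90.0 [0.5313 0.2914 2.435 ] 139.51804425006537 249.50588989257812 [np.float32(130.6869), np.float32(118.818985)]
112.5 [0.5306 0.2921 2.4359] 139.56929300777236 249.0111846923828 [np.float32(131.15126), np.float32(117.859924)]
135.0 [0.5309 0.2917 2.4454] 140.11093675297596 249.3482666015625 [np.float32(130.56871), np.float32(118.779564)]
157.5 [0.5305 0.2921 2.4419] 139.90857950974683 249.06707763671875 [np.float32(130.73843), np.float32(118.32865)]
```

```bash
python3 - <<'E'
from h import *
from scipy.spatial.transform import Rotation as R
from plant import robot
s=robot.read_state();m=R.from_rotvec(s['orientation']).as_matrix();print(m.round(3),np.degrees(np.arctan2(m[1,0],m[0,0])))
t=pickle.load(open('top0.pkl','rb'));print('bowl',ray(t,(229,174),.05),'cast',ray(t,(431,191),.03),'jar',ray(t,(441,249),.065),'stop',ray(t,T((378,160)),.05))
E
```

```text
[[ 0.233 -0.     0.973]
 [-0.973  0.002  0.233]
 [-0.002 -1.     0.   ]] -76.54584410642835
bowl [0.68270095 0.26612497 0.05      ] cast [ 0.61474532 -0.35769373  0.03      ] jar [ 0.4324066  -0.36791771  0.065     ] stop [0.62378752 0.09106191 0.05      ]
```

```bash
python3 -m inch '[[-1,0.045,0.042,0.02,0.15],[-1,0.09,0.084,0.02,0.3],[-1,0.135,0.126,0.02,0.45],[-1,0.18,0.168,0.02,0.6],[-1,0.225,0.21,0.02,0.75],[-1,0.27,0.252,0.02,0.9],[-1,0.315,0.294,0.02,1.05],[-1,0.36,0.336,0.02,1.2]]'
python3 -m inch '[[-1,0.005,0.06,0,0.12],[-1,0.01,0.12,0,0.24],[-1,0.015,0.18,0,0.36],[-1,0.02,0.24,0,0.48],[-1,0.025,0.3,0,0.6],[-1,0.03,0.36,0,0.72],[-1,0.03,0.42,0,0.84],[-1,0.03,0.48,0,0.96]]'; python3 -c "
import numpy as np
from plant import robot
from scipy.spatial.transform import Rotation as R
s=robot.read_state();m=R.from_rotvec(s['orientation']).as_matrix();print(s['tool_pos'],np.degrees(np.arctan2(m[1,0],m[0,0])))"
```

```text
t: 1.1
tool_pos: [0.5006, -0.2453, 0.2374]
orientation: [-1.568, 0.104, -0.101]
force: [1.1, -0.4, -0.1]
opening: 0.0929
t: 2.1
tool_pos: [0.5301, 0.2366, 0.237]
orientation: [-1.472, -0.649, 0.653]
force: [0.6, 0.2, 0.2]
opening: 0.0928
[0.53009503 0.23659072 0.23700667] 47.720284455025954
```

```bash
python3 -m inch '[[-1,0.001,0.0545,-0.02,0.04],[-1,0.001,0.0545,-0.08,0.04],[-1,0.001,0.0545,-0.135,0.04],[-1,0.001,0.0545,-0.135,0.04]]'; python3 - <<'E'
from plant import robot
import cv2
c=robot.read_camera("scene");i=c['color'][110:260,340:500,::-1]
cv2.imwrite('pics/g1.png',cv2.convertScaleAbs(cv2.resize(i,None,fx=4,fy=4,interpolation=2),alpha=1.6))
E
```

```text
t: 2.6
tool_pos: [0.5266, 0.2893, 0.0959]
orientation: [-1.462, -0.671, 0.693]
force: [0.6, -0.1, -0.6]
opening: 0.0931
```

View pics/g1.png

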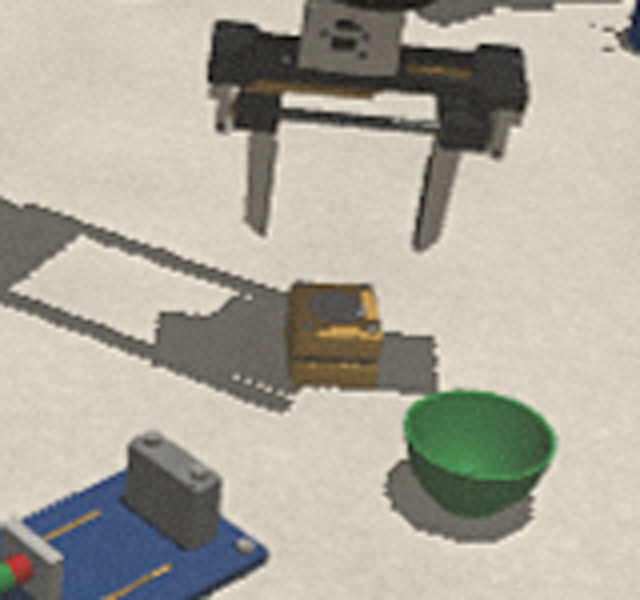

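The open jaws straddle the flask: tips at (260,235) and (425,248), flask at (335,335), bowl clear at (480,450). I'll descend and grasp.

```bash
python3 -m inch '[[-1,0.0044,0.002,-0.03,0],[-1,0.0044,0.002,-0.06,0],[-1,0.0044,0.002,-0.084,0],[-1,0.0044,0.002,-0.084,0],[0.2,0.0044,0.002,-0.084,0],[0.6,0.0044,0.002,-0.084,0],[1,0.0044,0.002,-0.084,0],[1,0.0044,0.002,-0.084,0]]' 20
python3 -m inch '[[1,0,0,0,0],[1,0,0,0,0],[1,0,0,0,0]]' 20
```

```text
t: 3.65
tool_pos: [0.5332, 0.2917, 0.0165]
orientation: [-1.463, -0.674, 0.689]
force: [-5.1, -5.5, 5.6]
opening: 0.0577
t: 4.03
tool_pos: [0.5331, 0.2916, 0.0165]
orientation: [-1.463, -0.674, 0.69]
force: [-0.8, -0.4, 2.5]
opening: 0.0567
```

Opening 56.7 mm confirms the 56 mm width. Lift, and carry over the seat.

```bash
python3 -m inch '[[1,0,0,0.04,0],[1,0,0,0.09,0],[1,0.02,-0.05,0.1,-0.15],[1,0.04,-0.1,0.1,-0.3],[1,0.06,-0.15,0.1,-0.45],[1,0.08,-0.2,0.1,-0.6],[1,0.1,-0.257,0.1,-0.75],[1,0.1,-0.257,0.1,-0.75]]'
python3 -m inch '[[1,0,0,0,0],[1,0,0,0,0]]'; python3 -c "
import numpy as np
from plant import robot
from scipy.spatial.transform import Rotation as R
s=robot.read_state();m=R.from_rotvec(s['orientation']).as_matrix();print(s['tool_pos'],np.degrees(np.arctan2(m[1,0],m[0,0])),m.round(3))"
```

```text
t: 5.03
tool_pos: [0.6338, 0.03, 0.1156]
orientation: [-1.568, -0.083, 0.099]
force: [-0.2, 0.6, -3.6]
opening: 0.0568
t: 5.28
tool_pos: [0.6331, 0.031, 0.1148]
orientation: [-1.567, -0.084, 0.101]
force: [-0.0, -0.4, -4.3]
opening: 0.0567
[0.63310428 0.0309649  0.11484573] 6.746571272552069 [[ 0.993 -0.011 -0.117]
 [ 0.117  0.001  0.993]
 [-0.011 -1.     0.002]]
```

```bash
python3 -m inch '[[1,0,0.001,-0.03,0.004],[1,0,0.001,-0.06,0.004],[1,0,0.001,-0.078,0.004],[1,0,0.001,-0.082,0.004],[1,0,0.001,-0.084,0.004],[1,0,0.001,-0.086,0.004],[1,0,0.001,-0.086,0.004]]';python3 - <<'E'
from plant import robot
import cv2
c=robot.read_camera("scene");i=c['color'][150:310,260:420,::-1]
cv2.imwrite('pics/g2.png',cv2.convertScaleAbs(cv2.resize(i,None,fx=3.7,fy=3.7,interpolation=2),alpha=1.7))
E
```

```text
t: 6.15
tool_pos: [0.6337, 0.0319, 0.0297]
orientation: [-1.567, -0.088, 0.103]
force: [0.2, -0.7, -4.8]
opening: 0.0566
```

View pics/g2.png

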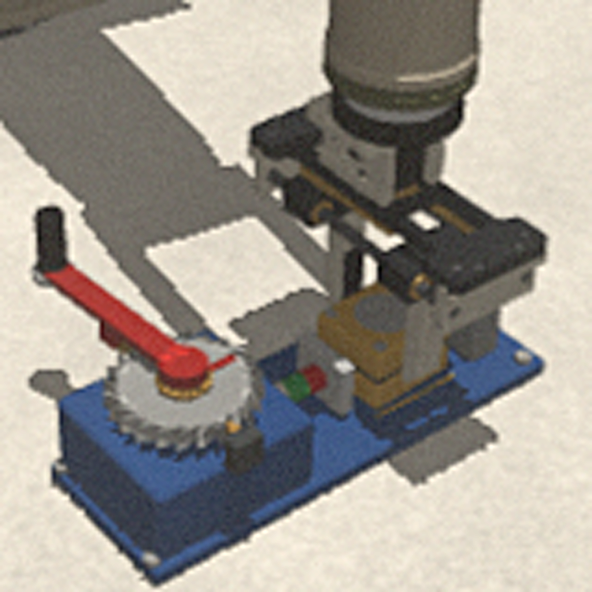

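The flask sits between the yellow lines at (385,345), just behind the pad at (342,388), and is not yet touching the bed. I'll lower the last 2 mm.

```bash
python3 -m inch '[[1,0,0,-0.001,0],[1,0,0,-0.002,0],[1,0,0,-0.002,0]]'
```

```text
t: 6.58
tool_pos: [0.634, 0.0318, 0.0285]
orientation: [-1.568, -0.088, 0.103]
force: [-3.1, -0.5, 4.8]
opening: 0.0569
```

Contact at z = 0.0285, as predicted. Open slowly, then rise.

```bash
python3 -m inch '[[0.1,0,0,0,0],[0,0,0,0,0],[-0.3,0,0,0,0],[-1,0,0,0,0],[-1,0,0,0,0]]' && python3 -m inch '[[-1,0,0,0.03,0],[-1,0,0,0.08,0],[-1,0,0,0.14,0],[-1,0,-0.03,0.16,0],[-1,-0.03,-0.09,0.16,0],[-1,-0.06,-0.14,0.16,0],[-1,-0.06,-0.14,0.16,0]]'
python3 - <<'E'
from plant import robot
import cv2,numpy as np,pickle
f=lambda i,k:cv2.convertScaleAbs(cv2.resize(i,None,fx=k,fy=k,interpolation=cv2.INTER_CUBIC),alpha=1.7)
c=robot.read_camera("top");pickle.dump(c,open('top1.pkl','wb'));a=c['color'][155:235,270:380,::-1]
c=robot.read_camera("scene");pickle.dump(c,open('scene1.pkl','wb'));b=c['color'][185:305,260:425,::-1]
cv2.imwrite('pics/g3.png',np.vstack([f(a,3.6)[:, :396],f(b,2.4)[:, :396]]))
E
```

```text
t: 7.2
tool_pos: [0.6342, 0.0318, 0.0287]
orientation: [-1.568, -0.089, 0.103]
force: [0.1, -0.1, -1.3]
opening: 0.0758
t: 8.07
tool_pos: [0.5726, -0.1119, 0.1889]
orientation: [-1.569, -0.085, 0.099]
force: [-0.3, 0.8, -0.1]
opening: 0.0929
```

View pics/g3.png

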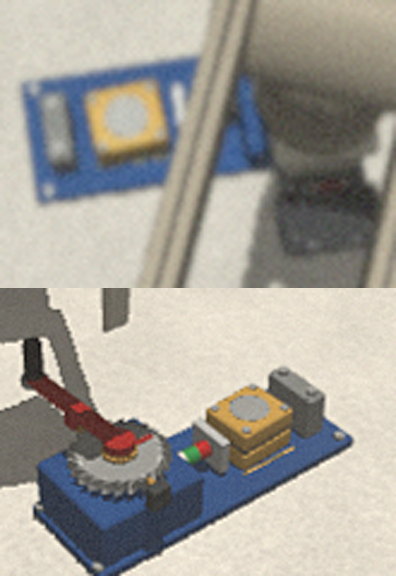

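The flask stands square between the lines (top crop, disc at (127,116)), free of the pad and the stop, and it is released. Next I'll turn the jaws along the lever's tangent above the grip.

```bash
python3 -m inch '[[-0.6,-0.01,-0.01,0,-0.186],[-0.2,-0.0368,-0.0289,0,-0.372],[0,-0.0368,-0.0289,0,-0.558],[0,-0.0368,-0.0289,0,-0.744],[0.2,-0.0368,-0.0289,0,-0.93],[0.2,-0.0368,-0.0289,0,-1.116],[0.2,-0.0368,-0.0289,0,-1.3],[0.2,-0.0368,-0.0289,0,-1.487]]'
python3 -m inch '[[0.2,0,0,0,0],[0.2,0,0,0,0]]'
python3 - <<'E'
from h import *
from plant import robot
from scipy.spatial.transform import Rotation as R
s=robot.read_state();m=R.from_rotvec(s['orientation']).as_matrix();print(s['tool_pos'],np.degrees(np.arctan2(m[1,0],m[0,0])))
c=pickle.load(open('scene1.pkl','rb'));t=pickle.load(open('top1.pkl','rb'))
print('disc top',ray(t,(304.9,186.9),.056),'scene',ray(c,(260+251/2.4,185+(405-288)/2.4),.056))
c=robot.read_camera("scene");i=c['color'][140:270,240:380,::-1]
cv2.imwrite('pics/g4.png',cv2.convertScaleAbs(cv2.resize(i,None,fx=4,fy=4,interpolation=2),alpha=1.7))
E
```

```text
t: 9.18
tool_pos: [0.5383, -0.1362, 0.189]
orientation: [-1.29, 1.064, -1.055]
force: [-0.2, -0.0, -0.2]
opening: 0.0368
t: 9.43
tool_pos: [0.5387, -0.1353, 0.1889]
orientation: [-1.292, 1.06, -1.051]
force: [-0.1, -0.3, -0.1]
opening: 0.0373
[ 0.53873264 -0.13526553  0.18892662] -78.24817537455002
disc top [0.63353587 0.03092577 0.056     ] scene [0.6327175  0.03660972 0.056     ]
```

View pics/g4.png

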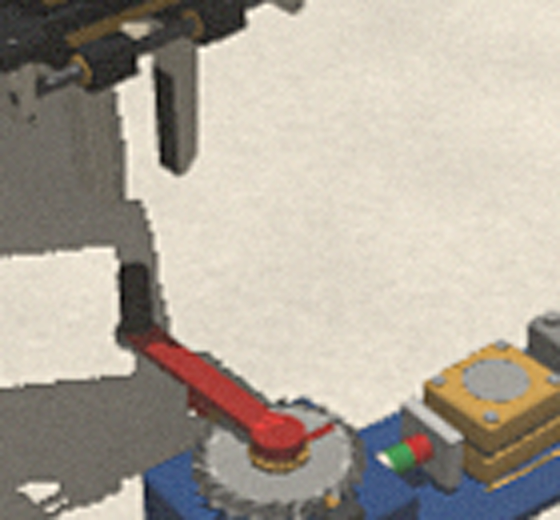

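The scene crop shows the flask upright near the pad, the grip at (135,300), and the finger over it. I'll correct the position, descend over the grip and cage it.

```bash
python3 -m inch '[[0.2,-0.0027,-0.0055,0,0],[0.2,-0.0027,-0.0055,-0.03,0],[0.2,-0.0027,-0.0055,-0.05,0],[0.2,-0.0027,-0.0055,-0.065,0],[0.2,-0.0027,-0.0055,-0.082,0],[0.2,-0.0027,-0.0055,-0.082,0],[0.5,-0.0027,-0.0055,-0.082,0],[0.5,-0.0027,-0.0055,-0.082,0]]' 3
python3 -m inch '[[0.7,0,0,0,0],[0.7,0,0,0,0],[0.7,0,0,0,0]]' 3
```

```text
t: 10.48
tool_pos: [0.5366, -0.1412, 0.108]
orientation: [-1.291, 1.059, -1.053]
force: [0.2, -0.9, 0.4]
opening: 0.0245
t: 10.85
tool_pos: [0.537, -0.1414, 0.1085]
orientation: [-1.291, 1.058, -1.054]
force: [0.4, 0.7, 3.2]
opening: 0.018
```

```bash
python3 - <<'E'
import numpy as np
v=np.array([-.1144,-.0244]);v*=1
for d in[-.52,-.5,-.45,-.4,-.3,-.2,-.1,.1,.2,.3,.33,.36]:
    c,s=np.cos(d),np.sin(d);print(d,(np.array([[c,-s],[s,c]])@v-v).round(4))
E
```

```text
-0.52 [0.003  0.0601]
-0.5 [0.0023 0.0578]
-0.45 [0.0008 0.0522]
-0.4 [-0.0005  0.0465]
-0.3 [-0.0021  0.0349]
-0.2 [-0.0026  0.0232]
-0.1 [-0.0019  0.0115]
0.1 [ 0.003  -0.0113]
0.2 [ 0.0071 -0.0222]
0.3 [ 0.0123 -0.0327]
0.33 [ 0.0141 -0.0358]
0.36 [ 0.0159 -0.0387]
```

```bash
python3 -m inch '[[0.5,0,0,0,0],[0.5,-0.0019,0.0115,0,-0.1],[0.5,-0.0026,0.0232,0,-0.2],[0.5,-0.0021,0.0349,0,-0.3],[0.5,-0.0005,0.0465,0,-0.4],[0.5,0.0008,0.0522,0,-0.45],[0.5,0.0023,0.0578,0,-0.5],[0.5,0.0023,0.0578,0,-0.5]]' 10;
python3 -m inch '[[0.5,0,0,0,0],[0.5,0,0,0,0]]'
```

```text
t: 11.85
tool_pos: [0.5392, -0.0833, 0.1083]
orientation: [-1.046, 1.422, -1.42]
force: [0.1, 0.1, -0.5]
opening: 0.0234
t: 12.1
tool_pos: [0.5391, -0.0834, 0.1083]
orientation: [-1.047, 1.422, -1.42]
force: [0.5, 0.2, 0.1]
opening: 0.0231
```

```bash
python3 -m inch '[[0.5,0.0005,0.0017,0,-0.015],[0.5,0.001,0.0034,0,-0.03],[0.5,0.001,0.0034,0,-0.03]]'
python3 - <<'E'
import numpy as np
v=np.array([-.1123,.0336+.0034])
for d in np.arange(.1,.91,.1).tolist()+[.85,.88]:
    c,s=np.cos(d),np.sin(d);print(round(d,2),(np.array([[c,-s],[s,c]])@v-v).round(4))
E
```

```text
t: 12.48
tool_pos: [0.5402, -0.08, 0.1083]
orientation: [-1.029, 1.443, -1.442]
force: [-0.4, -2.1, 1.0]
opening: 0.0234
0.1 [-0.0031 -0.0114]
0.2 [-0.0051 -0.023 ]
0.3 [-0.0059 -0.0348]
0.4 [-0.0055 -0.0467]
0.5 [-0.004  -0.0584]
0.6 [-0.0013 -0.0699]
0.7 [ 0.0026 -0.081 ]
0.8 [ 0.0075 -0.0918]
0.9 [ 0.0135 -0.102 ]
0.85 [ 0.0104 -0.0969]
0.88 [ 0.0122 -0.1   ]
```

Stop felt at the back end. First working stroke (at most 14 mm, must still be free).

```bash
python3 -m inch '[[0.5,-0.0031,-0.0114,0,0.1],[0.5,-0.0051,-0.023,0,0.2],[0.5,-0.0059,-0.0348,0,0.3],[0.5,-0.0055,-0.0467,0,0.4],[0.5,-0.004,-0.0584,0,0.5],[0.5,-0.0013,-0.0699,0,0.6],[0.5,0.0026,-0.081,0,0.7],[0.5,0.0075,-0.0918,0,0.8]]';
python3 -m inch '[[0.5,0.0022,-0.0038,0,0.035],[0.5,0.0038,-0.0066,0,0.06],[0.5,0.0038,-0.0066,0,0.06]]'
```

```text
t: 13.48
tool_pos: [0.5476, -0.1714, 0.1082]
orientation: [-1.39, 0.853, -0.845]
force: [-0.1, 1.7, 1.7]
opening: 0.0235
t: 13.85
tool_pos: [0.5513, -0.1779, 0.108]
orientation: [-1.409, 0.808, -0.798]
force: [-1.4, 0.7, 0.5]
opening: 0.0232
```

```bash
python3 -m inch '[[0.5,0.001,-0.002,0,0.02],[0.5,0.0015,-0.003,0,0.03],[0.5,0.0015,-0.003,0,0.03]]'
python3 - <<'E'
import numpy as np
v=np.array([.553-.6514,-.1809+.117]);print(np.hypot(*v))
v*=.118/np.hypot(*v)
for d in -np.arange(.1,.91,.1):
    c,s=np.cos(d),np.sin(d);print(round(d,2),(np.array([[c,-s],[s,c]])@v-v).round(4))
E
```

```text
t: 14.22
tool_pos: [0.553, -0.1807, 0.108]
orientation: [-1.418, 0.784, -0.775]
force: [0.6, 2.6, 0.6]
opening: 0.0232
0.11732761823202577
-0.1 [-0.0059  0.0102]
-0.2 [-0.0108  0.0209]
-0.3 [-0.0146  0.0321]
-0.4 [-0.0172  0.0436]
-0.5 [-0.0187  0.0553]
-0.6 [-0.019   0.0671]
-0.7 [-0.0181  0.0789]
-0.8 [-0.0161  0.0905]
-0.9 [-0.0129  0.1018]
```

```bash
python3 -m inch '[[0.5,-0.0059,0.0102,0,-0.1],[0.5,-0.0108,0.0209,0,-0.2],[0.5,-0.0146,0.0321,0,-0.3],[0.5,-0.0172,0.0436,0,-0.4],[0.5,-0.0187,0.0553,0,-0.5],[0.5,-0.019,0.0671,0,-0.6],[0.5,-0.0181,0.0789,0,-0.7],[0.5,-0.0161,0.0905,0,-0.8]]';
python3 -m inch '[[0.5,0.0015,0.0055,0,-0.05],[0.5,0.0029,0.0103,0,-0.09],[0.5,0.0029,0.0103,0,-0.09]]'
python3 - <<'E'
from plant import robot
import cv2
c=robot.read_camera("scene");i=c['color'][195:295,275:415,::-1]
cv2.imwrite('pics/g5.png',cv2.convertScaleAbs(cv2.resize(i,None,fx=5,fy=5,interpolation=2),alpha=1.7))
E
```

```text
t: 15.22
tool_pos: [0.5371, -0.0906, 0.1082]
orientation: [-1.079, 1.379, -1.377]
force: [-0.3, -1.0, 0.9]
opening: 0.0235
t: 15.6
tool_pos: [0.5401, -0.0804, 0.1083]
orientation: [-1.028, 1.441, -1.442]
force: [-0.4, 0.2, -0.1]
opening: 0.0233
```

View pics/g5.png

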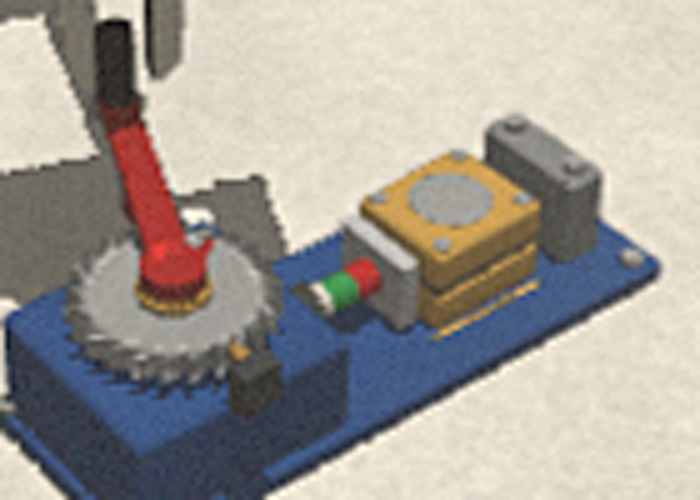

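After stroke 1 the pad (375,270) has reached the flask. The white ring at (320,300) is still out, and a gap to the stop remains at (545,240). Stroke 2 reaches at most 28.3 mm of travel, so at most 44 N: safe to run whole.

```bash
python3 -m inch '[[0.5,-0.0031,-0.0114,0,0.1],[0.5,-0.0051,-0.023,0,0.2],[0.5,-0.0059,-0.0348,0,0.3],[0.5,-0.0055,-0.0467,0,0.4],[0.5,-0.0055,-0.0467,0,0.4]]'
python3 -m inch '[[0.5,0.0015,-0.0117,0,0.1],[0.5,0.0042,-0.0232,0,0.2],[0.5,0.0042,-0.0232,0,0.2]]'
python3 -m inch '[[0.5,0.0039,-0.0111,0,0.1],[0.5,0.0088,-0.0219,0,0.2],[0.5,0.0088,-0.0219,0,0.2]]'
python3 -m inch '[[0.5,0.0025,-0.005,0,0.045],[0.5,0.005,-0.0095,0,0.09],[0.5,0.005,-0.0095,0,0.09]]'
```

```text
t: 16.27
tool_pos: [0.5349, -0.1281, 0.1085]
orientation: [-1.234, 1.153, -1.152]
force: [0.4, 0.3, -0.0]
opening: 0.0232
t: 16.65
tool_pos: [0.5391, -0.1515, 0.1084]
orientation: [-1.316, 1.006, -1.004]
force: [0.2, 0.4, 0.1]
opening: 0.023
t: 17.02
tool_pos: [0.548, -0.1734, 0.1084]
orientation: [-1.386, 0.859, -0.855]
force: [-0.4, 0.4, -1.0]
opening: 0.0232
t: 17.4
tool_pos: [0.5527, -0.1814, 0.1083]
orientation: [-1.412, 0.794, -0.787]
force: [-0.3, 4.8, 0.9]
opening: 0.0231
```

```bash
python3 -m inch '[[0.5,-0.0059,0.0102,0,-0.1],[0.5,-0.0108,0.0209,0,-0.2],[0.5,-0.0146,0.0321,0,-0.3],[0.5,-0.0172,0.0436,0,-0.4],[0.5,-0.0187,0.0553,0,-0.5],[0.5,-0.019,0.0671,0,-0.6],[0.5,-0.0181,0.0789,0,-0.7],[0.5,-0.0161,0.0905,0,-0.8]]';
python3 -m inch '[[0.5,0.0015,0.0055,0,-0.05],[0.5,0.0029,0.0103,0,-0.09],[0.5,0.0029,0.0103,0,-0.09]]'
cat >>h.py <<'E'
def rings(name):
    from plant import robot
    c=robot.read_camera('scene');i=c['color'][195:295,275:415,::-1]
    cv2.imwrite(f'pics/{name}.png',cv2.convertScaleAbs(cv2.resize(i,None,fx=5,fy=5,interpolation=2),alpha=1.7))
    h=cv2.cvtColor(cv2.resize(c['color'][235:270,325:365],None,fx=5,fy=5,interpolation=cv2.INTER_CUBIC),cv2.COLOR_RGB2HSV);H,Sa,V=cv2.split(h)
    for n,m in(('green',(H>40)&(H<85)&(Sa>110)&(V>40)),('red',((H<8)|(H>172))&(Sa>130)&(V>40)),('white',(Sa<50)&(V>110))):
        k,l,st,ce=cv2.connectedComponentsWithStats(m.astype(np.uint8))
        print(n,[(st[j][4],st[j][:4].tolist(),(ce[j]/5+[325,235]).round(1).tolist()) for j in range(1,k) if st[j][4]>30])
E
python3 -c "from h import *;rings('g6')"
```

```text
t: 18.4
tool_pos: [0.5363, -0.0903, 0.1084]
orientation: [-1.068, 1.391, -1.392]
force: [0.1, -1.8, 0.2]
opening: 0.0236
t: 18.77
tool_pos: [0.5391, -0.0795, 0.1085]
orientation: [-1.014, 1.456, -1.458]
force: [-0.5, 0.6, 0.1]
opening: 0.0231
green [(np.int32(687), [87, 64, 35, 38], [346.2, 250.7])]
red [(np.int32(758), [111, 50, 36, 38], [351.2, 248.4])]
white [(np.int32(3895), [23, 0, 158, 60], [341.4, 239.3]), (np.int32(156), [81, 77, 16, 20], [342.9, 252.3])]
```

View pics/g6.png

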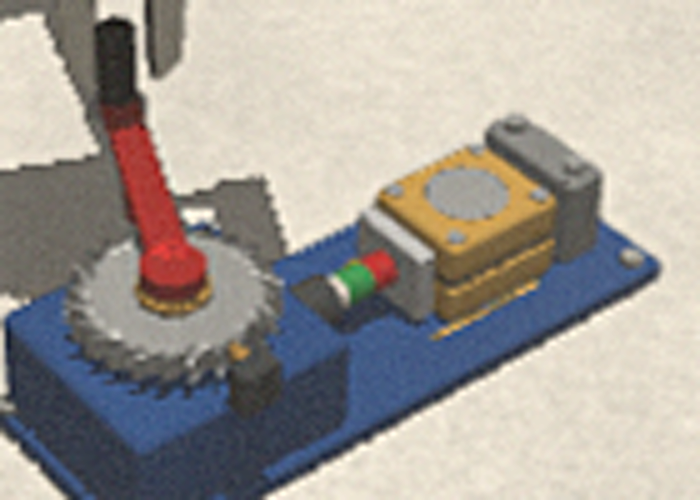

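Stroke 2: the flask is now at the stop, with red at (380,265), green at (353,283), and a narrow bit of white still showing at (340,290). That puts the load at about 24–31 N, so two more notches should reach 39–46 N. I'll advance in steps and read the force.

```bash
python3 -m inch '[[0.5,-0.0031,-0.0114,0,0.1],[0.5,-0.0051,-0.023,0,0.2],[0.5,-0.0059,-0.0348,0,0.3],[0.5,-0.0059,-0.0348,0,0.3],[0.5,-0.0059,-0.0348,0,0.3]]'
python3 -m inch '[[0.5,0.0004,-0.0119,0,0.1],[0.5,0.0019,-0.0236,0,0.2],[0.5,0.0019,-0.0236,0,0.2],[0.5,0.0019,-0.0236,0,0.2]]'
python3 -m inch '[[0.5,0.0027,-0.0115,0,0.1],[0.5,0.0066,-0.0226,0,0.2],[0.5,0.0066,-0.0226,0,0.2],[0.5,0.0066,-0.0226,0,0.2]]'
python3 -c "
from plant import robot
for i in range(3): print(robot.read_state()['force'])
from h import *;rings('g7')"
```

```text
t: 19.45
tool_pos: [0.5331, -0.1142, 0.1084]
orientation: [-1.176, 1.243, -1.242]
force: [0.4, -0.2, -0.5]
opening: 0.0237
t: 19.95
tool_pos: [0.5349, -0.1373, 0.1084]
orientation: [-1.266, 1.098, -1.095]
force: [0.7, 0.4, 0.3]
opening: 0.0233
t: 20.45
tool_pos: [0.5414, -0.1595, 0.1083]
orientation: [-1.343, 0.951, -0.947]
force: [-0.1, -0.3, 0.5]
opening: 0.0229
[-0.07728025 -0.27048718  0.50457451]
[-0.07728025 -0.27048718  0.50457451]
[-0.07728025 -0.27048718  0.50457451]
green [(np.int32(641), [102, 56, 36, 34], [349.3, 249.1])]
red [(np.int32(741), [126, 44, 36, 37], [354.2, 246.9])]
white [(np.int32(5700), [0, 0, 195, 59], [337.9, 239.5]), (np.int32(160), [97, 69, 16, 19], [346.1, 250.5]), (np.int32(70), [0, 102, 10, 10], [326.0, 256.3])]
```

The rings advanced 3 px with no compression and no force, so the flask was still free and my last reading was wrong: the 4.8 N was the lever's end stop. Finish this stroke (at most 3.3 mm more).

```bash
python3 -m inch '[[0.5,0.0035,-0.008,0,0.08],[0.5,0.0035,-0.008,0,0.08],[0.5,0.0035,-0.008,0,0.08]]'
python3 -m inch '[[0.5,0.0045,-0.009,0,0.09],[0.5,0.0045,-0.009,0,0.09],[0.5,0.0045,-0.009,0,0.09]]'
python3 -c "from h import *;rings('g7b')"
python3 -m inch '[[0.5,-0.0059,0.0102,0,-0.1],[0.5,-0.0108,0.0209,0,-0.2],[0.5,-0.0146,0.0321,0,-0.3],[0.5,-0.0172,0.0436,0,-0.4],[0.5,-0.0187,0.0553,0,-0.5],[0.5,-0.019,0.0671,0,-0.6],[0.5,-0.0181,0.0789,0,-0.7],[0.5,-0.0161,0.0905,0,-0.8]]';
python3 -m inch '[[0.5,0.0015,0.0055,0,-0.05],[0.5,0.0029,0.0103,0,-0.09],[0.5,0.0029,0.0103,0,-0.09]]'
python3 -c "from h import *;rings('g8')"
```

```text
t: 20.88
tool_pos: [0.5447, -0.1668, 0.1082]
orientation: [-1.37, 0.892, -0.886]
force: [-0.9, 3.7, 1.1]
opening: 0.0231
t: 21.25
tool_pos: [0.5491, -0.1754, 0.1082]
orientation: [-1.399, 0.826, -0.819]
force: [-0.1, 3.9, 0.4]
opening: 0.0234
green [(np.int32(618), [102, 56, 35, 32], [349.4, 249.0])]
red [(np.int32(737), [126, 44, 36, 36], [354.2, 246.9])]
white [(np.int32(5733), [0, 0, 195, 63], [337.8, 239.5])]
t: 22.3
tool_pos: [0.5335, -0.0854, 0.1086]
orientation: [-1.045, 1.416, -1.42]
force: [0.1, -1.7, -0.3]
opening: 0.0236
t: 22.68
tool_pos: [0.5361, -0.0777, 0.1086]
orientation: [-0.994, 1.478, -1.49]
force: [-2.6, -10.9, -0.6]
opening: 0.0235
green [(np.int32(649), [102, 56, 36, 34], [349.3, 249.1])]
red [(np.int32(760), [126, 44, 36, 37], [354.2, 246.9])]
white [(np.int32(3889), [28, 0, 167, 53], [342.5, 238.9]), (np.int32(164), [97, 69, 16, 19], [346.1, 250.5])]
```

Contact with the stop is confirmed: in the end of that stroke force was 3.7–3.9 N, the pad stayed put and white vanished, then it fell back to the last notch. That notch holds about 24 N, so three more notches give about 45 N. First ease off the lever's back stop, then work forward.

```bash
python3 -m inch '[[0.5,0.0035,-0.0035,0,0.03],[0.5,0.0035,-0.0035,0,0.03]]'
python3 -m inch '[[0.5,-0.0031,-0.0114,0,0.1],[0.5,-0.0051,-0.023,0,0.2],[0.5,-0.0059,-0.0348,0,0.3],[0.5,-0.0055,-0.0467,0,0.4],[0.5,-0.0055,-0.0467,0,0.4]]'
python3 -m inch '[[0.5,0.0015,-0.0117,0,0.1],[0.5,0.0042,-0.0232,0,0.2],[0.5,0.0042,-0.0232,0,0.2]]'
python3 -m inch '[[0.5,0.0039,-0.0111,0,0.1],[0.5,0.0088,-0.0219,0,0.2],[0.5,0.0088,-0.0219,0,0.2]]'
python3 -c "from h import *;rings('g9')"
```

```text
t: 22.98
tool_pos: [0.54, -0.0817, 0.1088]
orientation: [-1.011, 1.457, -1.47]
force: [0.0, -0.3, -0.5]
opening: 0.0234
t: 23.6
tool_pos: [0.535, -0.1279, 0.1089]
orientation: [-1.218, 1.17, -1.179]
force: [2.1, 3.9, 0.1]
opening: 0.0234
t: 23.98
tool_pos: [0.5394, -0.1504, 0.1089]
orientation: [-1.301, 1.024, -1.03]
force: [0.4, 5.0, 1.2]
opening: 0.0233
t: 24.35
tool_pos: [0.548, -0.1715, 0.1088]
orientation: [-1.372, 0.876, -0.877]
force: [-2.3, 4.9, 2.7]
opening: 0.0234
green [(np.int32(321), [114, 56, 23, 26], [350.3, 248.5])]
red [(np.int32(741), [126, 44, 36, 36], [354.2, 246.9])]
white [(np.int32(5714), [0, 0, 195, 59], [337.9, 239.5]), (np.int32(35), [0, 67, 6, 8], [325.4, 249.2])]
```

```bash
python3 -m inch '[[0.5,0.0025,-0.005,0,0.045],[0.5,0.0052,-0.0097,0,0.09],[0.5,0.0052,-0.0097,0,0.09]]'
python3 -c "from h import *;rings('g10')"
python3 -m inch '[[0.5,-0.0059,0.0102,0,-0.1],[0.5,-0.0108,0.0209,0,-0.2],[0.5,-0.0146,0.0321,0,-0.3],[0.5,-0.0172,0.0436,0,-0.4],[0.5,-0.0187,0.0553,0,-0.5],[0.5,-0.0187,0.0553,0,-0.5],[0.5,-0.0187,0.0553,0,-0.5]]'
python3 -c "from h import *;rings('g11')"
```

```text
t: 24.78
tool_pos: [0.5527, -0.1795, 0.1088]
orientation: [-1.399, 0.812, -0.808]
force: [-1.2, 6.3, 3.4]
opening: 0.0235
green [(np.int32(262), [116, 56, 22, 25], [350.6, 248.2])]
red [(np.int32(735), [126, 44, 36, 37], [354.3, 246.9])]
white [(np.int32(5742), [0, 0, 195, 63], [337.9, 239.5])]
t: 25.7
tool_pos: [0.534, -0.1244, 0.1088]
orientation: [-1.208, 1.184, -1.187]
force: [-0.0, 0.7, -1.1]
opening: 0.0233
green [(np.int32(393), [111, 56, 26, 30], [350.1, 248.6])]
red [(np.int32(737), [126, 43, 36, 38], [354.2, 246.9])]
white [(np.int32(5734), [0, 0, 195, 59], [338.0, 239.5])]
```

View pics/g11.png

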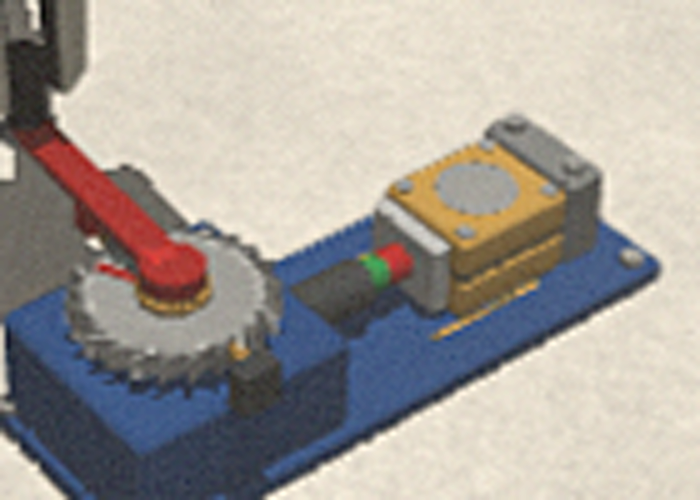

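White is swallowed and about 60% of the green ring shows at (375,270). The estimate is 34–43 N with the flask flush on the stop. One more notch would centre it at about 42–50 N, and a short back swing allows exactly one.

```bash
python3 -m inch '[[0.5,-0.0001,0.0117,0,-0.1],[0.5,-0.0001,0.0117,0,-0.1],[0.5,-0.0001,0.0117,0,-0.1]]'
python3 -m inch '[[0.5,0.0002,-0.0117,0,0.1],[0.5,0.0014,-0.0234,0,0.2],[0.5,0.0039,-0.0349,0,0.3],[0.5,0.0076,-0.0461,0,0.4],[0.5,0.0076,-0.0461,0,0.4]]'
python3 -c "from h import *;rings('g12')"
python3 -m inch '[[0.5,0.0047,-0.0108,0,0.1],[0.5,0.0047,-0.0108,0,0.1],[0.5,0.0047,-0.0108,0,0.1]]'
python3 -c "from h import *;rings('g13')"
```

```text
t: 26.12
tool_pos: [0.534, -0.1132, 0.1088]
orientation: [-1.161, 1.255, -1.259]
force: [0.2, 0.5, -0.3]
opening: 0.0235
t: 26.75
tool_pos: [0.5415, -0.1588, 0.1086]
orientation: [-1.332, 0.959, -0.956]
force: [-0.8, 6.0, 2.7]
opening: 0.0234
green [(np.int32(176), [118, 56, 19, 21], [350.7, 247.9])]
red [(np.int32(723), [126, 44, 36, 36], [354.3, 246.9])]
white [(np.int32(5765), [0, 0, 195, 63], [337.9, 239.5]), (np.int32(51), [0, 104, 8, 9], [325.7, 256.7])]
t: 27.18
tool_pos: [0.5458, -0.1687, 0.1085]
orientation: [-1.367, 0.885, -0.877]
force: [-2.9, 6.0, 3.2]
opening: 0.0233
green [(np.int32(104), [124, 60, 14, 17], [351.2, 248.3])]
red [(np.int32(739), [126, 44, 36, 35], [354.3, 246.9])]
white [(np.int32(5726), [0, 0, 195, 60], [337.9, 239.5])]
```

```bash
python3 -m inch '[[0.5,-0.0047,0.0108,0,-0.1],[0.5,-0.0082,0.022,0,-0.2],[0.5,-0.0107,0.0334,0,-0.3],[0.5,-0.0107,0.0334,0,-0.3],[0.5,-0.0107,0.0334,0,-0.3]]'
python3 -c "from h import *;rings('g14')"
```

```text
t: 27.85
tool_pos: [0.5352, -0.1357, 0.1086]
orientation: [-1.253, 1.106, -1.102]
force: [0.2, 0.3, -0.0]
opening: 0.0231
green [(np.int32(171), [120, 55, 19, 24], [350.9, 248.0])]
red [(np.int32(726), [127, 43, 36, 36], [354.3, 246.8])]
white [(np.int32(5716), [0, 0, 195, 59], [338.0, 239.5])]
```

One notch gained and held: about 46 N, with green still showing. Open and lift clear.

```bash
python3 -m inch '[[0.2,0,0,0,0],[0,0,0,0,0],[-0.2,0,0,0,0],[-0.2,0,0,0.03,0],[-0.2,0,0,0.08,0],[-0.2,-0.02,-0.03,0.12,0],[-0.2,-0.04,-0.08,0.13,0],[-0.2,-0.04,-0.08,0.13,0]]'
python3 -m inch '[[-0.2,0,0,0,0],[-0.2,0,0,0,0],[-0.2,0,0,0,0],[-0.2,0,0,0,0]]'
python3 -c "from h import *;rings('g15')"
```

```text
t: 28.9
tool_pos: [0.4947, -0.2189, 0.2403]
orientation: [-1.251, 1.107, -1.108]
force: [-0.4, 0.7, -0.7]
opening: 0.0555
t: 29.4
tool_pos: [0.4949, -0.2182, 0.24]
orientation: [-1.252, 1.107, -1.107]
force: [-0.4, 0.2, -0.2]
opening: 0.056
green [(np.int32(173), [119, 55, 19, 23], [351.0, 248.0])]
red [(np.int32(716), [126, 44, 36, 36], [354.2, 246.8])]
white [(np.int32(5680), [0, 0, 195, 59], [337.9, 239.5])]
```

View pics/g15.png

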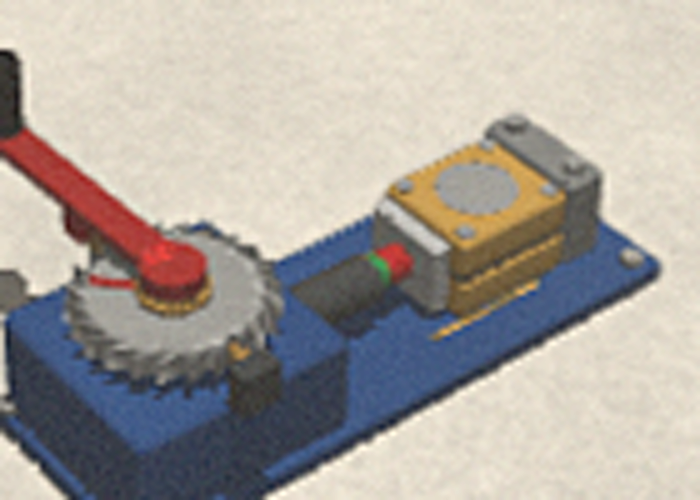

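The lever is free. The sleeve mouth is within the green ring at (379,268), with no white visible and red still fully out. The flask is flush between pad and stop and square on the bed, so I'm handing in.

```bash
python3 -c "
from plant import robot
robot.close_job()"
```

```text
the job is handed in; nothing more can be done
```

I set the flask on the seat, released it, and worked the ratchet lever until the flask was clamped against the back stop. Then I let go, moved the arm clear and handed the job in at about 29 s. No verdict was reported.

**Last checks**
- **Rings:** in the last picture the sleeve mouth is inside the green ring. No white shows and the red ring is fully out. The ring picture did not change after I let go.
- **Flask:** it stands upright and square, flush between the pad and the back stop.
- **Clamping force:** I put it at about 45–48 N from the ring picture.
- **Robot:** it touches nothing, and the force reading is near zero.

**What disagreed or went unchecked**
- **Force at the grip:** on the last stroke I read 6.0–6.7 N. That implies about 34–44 N at the pad, lower than the ring estimate for that moment (about 50 N). The final force should still be inside the 31–60 N limits.
- **Wrong contact call:** after the second stroke I judged the flask to be at the stop, but the force I had felt was the lever's own end stop. The next stroke corrected this.
- **Notches:** some strokes gained two notches instead of three.
- **Bystanders:** I did not re-measure the jar, bowl and cast at the end. The arm passed well above the jar and kept clear of the bowl and cast.

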